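Close up the studio chest

ROBOT

A 6-joint arm with a two-finger parallel gripper is mounted at the origin on a cart in front of the work surface, level with it; the furniture and walls round the work are solid. World frame = base frame: x ahead of the robot, y to its left, z up, the work surface at z = 0. Lengths are in m, angles in degrees, forces in N, time in s.
With the tool pointing down it reaches from about 0.325 to 0.775 m from the base axis. Payload 9.3 kg.
Tool frame: the origin (TCP) lies midway between the tips of the shut fingers; the grasp point (between the pads) lies 19 mm behind it; y points along the fingers, z is the direction in which the jaws open and shut, and the axes are right-handed (so a half turn about y gives the same grasp; the last joint's range is limited). The gripper opens to 85 mm and grips with 20 to 120 N. Pads are 22 mm wide; open, the fingers measure 114 mm over their backs; the gripper's body (76 mm by 85 mm) begins 54 mm behind the grasp point. The pads swing forward as they close: fully open they stand 13 mm farther back than shut.
Start: joints at [60.642, 14.817, 1.232, 76.415, 0, 81.257], TCP at [0.194, 0.515, 0.231] pointing down, gripper open.
Joint ranges: [-174.27, 174.27], [-52.1, 104.24], [-59.71, 78.15], [-110.17, 111.67], [-87.03, 83.33], [-180, 180]. Speed limits (degrees/s): [127.2, 127.2, 159.86, 180, 180, 180].

INTERFACE

Orientations are given as [roll, pitch, yaw] about the fixed x, y, z axes, in that order (R = Rz(yaw) Ry(pitch) Rx(roll)).
In Python, from bench import manip, viewer, job gives the robot as it stands. The module is installed in compiled form; this text tells all that it offers.
- The arm moves only by the tool apply_moves, never from a script. Its argument "steps" is a list of rows, each an object with "linear": the shift along the tool's x, y, z in m, a list of three; "turn": the turn about the tool's y in degrees; "grip": the opening, from 0 (shut) to 1 (fully open). In form: [{"linear": [tx, ty, tz], "turn": turn, "grip": grip}, ...]. A call has exactly 5 rows; each row is the pose to reach, as a shift and turn from the pose commanded when the call began, along the tool's axes at that moment; what a row does not reach only later rows make up. A row lasts 1/10 s, in which the tool goes at most 50 mm and 8.59 degrees, less where a joint would pass 70% of its speed; a pose out of reach is approached as far as the arm can. A call with a gripper value outside its range is refused whole. The fingers move at their own pace and stop on an object; "squeeze" is the grip in N (left out, the last holds). Time passes only in rows, so rows that repeat a pose let the fingers close, or fill a call up. It gives the time, the measured TCP pose, the force and the opening at its end, in the units of the state.
- manip.observe(): the state, without advancing time (a new reading comes with each control period).
- viewer.grab_frame(name): name is "side" or "top"; returns the picture (480x640x3 uint8, red, green, blue); there is no depth.
- viewer.calibration(name): a dict with "mtx" (3x3 intrinsics, pixels), "dist" ([k1, k2, p1, p2, k3] as OpenCV has them; the pictures are not rectified), "R" (3x3) and "t" (3): a world point X has camera coordinates R X + t. Camera axes: x right, y down, z forward; pixel columns grow to the right and rows downward; lengths in m; the calibration is good to about 2 mm. A picture is of the moment at which its call begins. calibration takes no time and is no camera call.
- job.job_done(): hands the job in, once; it reports no verdict.
The state is a dict: "t": time; "joint_pos": joint angles; "dq": joint speeds; "joint_efforts": joint torques, N m; "position": TCP position; "tool_rot": TCP orientation; "force": force on the tool from outside, world axes, zero at the start; "wrist_torque": the same for the moment, N m; "finger_gap": finger opening in m.
Only numpy, scipy, OpenCV 4.12 (cv2) and the standard library are available. Lean on these libraries where they do the work, as an engineer would, in place of code of your own. Each camera call takes 0.05 s, during which the arm holds its last target.

TASK

Close up the low wooden chest: using only the fingertips, push both drawers fully home and swing the lid down until it lies flat and shut. Push gently, without slamming anything, pick nothing up, and leave the pots on the chest and the other things on the table where they stand.

Things in the scene. Friction and masses are not known exactly. Their poses are not given: they have to be found in the camera images.
- chest: Low wooden chest fixed to the table, 160 mm deep (x), 380 wide (y), 90 high. Origin: centre of its underside; x points to its back, away from the robot, y to its left, z up. From the robot's left to right: left drawer and middle drawer under one fixed top board (top 90 mm up), then an open well with a hinged lid. Drawers slide out along -x. Drawers and lid have a few newtons of friction and stay where left.
- drawer_left (a joint): how far the left drawer is out, m: 0 = home, 0.08 = as far as it goes
- drawer_middle (a joint): how far the middle drawer is out, m: 0 = home, 0.08 = as far as it goes
- chest_lid (a joint): lid angle, rad: 0 = shut, lying flat and flush with the top board; 1.57 = upright. The hinge runs along the chest's y at the back of the well; it stays where it is left; the lid opens up and away from the robot.
- drawer_left_front (a point): middle of the foremost face of the left drawer's lip pull, moving with the drawer; chest axes. The lip is a 12 mm high bar along the whole 107 mm wide top edge of the dark front, 71 mm above the table at its middle, and stands 8 mm out from the front below it.
- drawer_middle_front (a point): the same point on the middle drawer, which is of the same size
- lid_hinge (a point): middle of the lid's hinge axis, 85 mm above the table; chest axes
- lid_edge (a point): point on the lid's outer (upper) face, half-way along its free edge, at the very edge: 168 mm from the hinge axis and 5 mm out from the lid's mid-plane. Axes turn with the lid: x from the free edge to the hinge, y to the left, z out of the outer face. The lid is 166 mm deep, 150 mm wide and 10 mm thick.
- pot_red: Bystander: dark red pot with a white cap, 32 mm across, 53 mm tall, standing on the chest's top board towards the back. Origin: centre of its underside.
- pot_grey: Bystander: pale grey pot with a white cap, 32 mm across, 55 mm tall, standing on the chest's top board towards the back. Origin: centre of its underside.
- mug: Bystander: cream mug, 75 mm across, 110 mm with its handle, 118 mm tall, on the table to the right of the chest. Origin: centre of its underside.
- tin: Bystander: olive-gold round tin, 68 mm across, 74 mm tall, on the table to the left of the chest. Origin: centre of its underside.

How it is judged (in metres and radians):
At the end, for the whole second after the job is handed in: Both drawers within 5 mm of home, the lid within 0.035 rad (6 mm at its edge) of shut, and the two pots, the mug and the tin upright, at rest and within 25 mm of where they stood (value of joint each of drawer_left, drawer_middle below 0.005 m and value of joint chest_lid below 0.035 rad and distance of each of pot_red, pot_grey, mug, tin from where it was at the start of the episode below 0.025 m and angle between each of pot_red, pot_grey, mug, tin's own z axis and vertical below 0.2 rad and linear speed of each of pot_red, pot_grey, mug, tin below 0.02 m/s); the robot touches nothing.
It fails at once if a bystander is lifted, knocked over or shifted by more than 25 mm (distance of any of pot_red, pot_grey, mug, tin from where it was at the start of the episode above 0.025 m or angle between any of pot_red, pot_grey, mug, tin's own z axis and vertical above 0.5 rad).
It fails at once if a drawer or the lid is slammed (drawer faster than 0.5 m/s, lid faster than 3 rad/s towards shut) (velocity of joint any of drawer_left, drawer_middle below -0.5 m/s or velocity of joint chest_lid below -3 rad/s).
It fails at once if the chest, a drawer or the lid is pushed with more than 60 N (contact force between the fingers and chest above 60 N).
It fails at once if the chest, a drawer or the lid is pushed with the arm or the gripper's body instead of the fingers (contact force between the arm and chest above 8 N).
It fails at once if the lid is swung or lifted further open (past 1.35 rad), or a drawer is pulled right out (value of joint chest_lid above 1.35 rad or value of joint any of drawer_left, drawer_middle above 0.078 m).
It also fails if it takes over 58 s, if anything falls off the work surface, if the arm or the gripper's body presses on something with over 40 N, if the wrist force passes 120 N, or if a joint passes its speed limit or range.

## Working session

There is one attempt and no reset: what is moved stays moved. The work goes in short steps, Python scripts to look and compute and a tool call to move; the robot and the scene stay as the last step left them, time stands still between calls to the robot, and variables do not carry over. Pictures are saved under pics/ and viewed, and the job is handed in when it is done.

Besides the shell and the picture viewer there is one more tool, called after "Call:" in YAML: its name, and indented under it one key for each argument. apply_moves: Moves the arm, as the interface text tells. Its arguments: {"type":"object","properties":{"steps":{"type":"array","items":{"type":"object","properties":{"linear":{"type":"array","items":{"type":"number"}},"turn":{"type":"number"},"grip":{"type":"number"}}}},"squeeze":{"type":"number"}},"required":["steps"]}

```bash
mkdir -p pics; python3 - <<'E'
from bench import manip, viewer, job
import cv2
print(manip.observe())
for n in("side","top"):
    f=viewer.grab_frame(n); cv2.imwrite(f"pics/{n}0.png",f[:,:,::-1])
    c=viewer.calibration(n); print(n,c)
E
```

```text
{'t': 0.0, 'joint_pos': array([6.06413556e+01, 1.48492953e+01, 1.18893270e+00, 7.64149317e+01,
       3.86931967e-04, 8.12520065e+01]), 'dq': array([0.03171313, 0.06744682, 0.06101542, 0.0002428 , 0.01689255,
       0.05440335]), 'joint_efforts': array([ 2.63768015e-06, -5.55644524e+01,  3.44523096e+01,  1.38447675e-02,
       -2.46038244e-04, -4.41121119e-05]), 'position': array([0.19351191, 0.51452934, 0.2306744 ]), 'tool_rot': array([-9.00743596e+01,  1.18338519e-02, -2.06106589e+01]), 'force': array([ 0.25505469, -0.21298266,  0.01660808]), 'wrist_torque': array([-0.01882612, -0.00861796,  0.00286335]), 'finger_gap': 0.0854208533949477}
side {'mtx': array([[501.01848828,   0.        , 319.2961324 ],
       [  0.        , 501.01848828, 238.80645365],
       [  0.        ,   0.        ,   1.        ]]), 'dist': array([-0.14126041,  0.        ,  0.        ,  0.        ,  0.        ]), 'R': array([[-0.99909565, -0.03547742, -0.0234356 ],
       [-0.00330085,  0.61423128, -0.78911916],
       [ 0.04239079, -0.78832816, -0.6137929 ]]), 't': array([0.57212777, 0.07461294, 1.29712335])}
top {'mtx': array([[535.58913607,   0.        , 316.69600993],
       [  0.        , 535.58913607, 241.42722921],
       [  0.        ,   0.        ,   1.        ]]), 'dist': array([-0.01344044,  0.        ,  0.        ,  0.        ,  0.        ]), 'R': array([[-0.01694869, -0.99973877,  0.0153341 ],
       [-0.9973457 ,  0.01581799, -0.0710728 ],
       [ 0.07081168, -0.01649799, -0.99735326]]), 't': array([-0.02774855,  0.6014165 ,  1.38352397])}
```

View pics/side0.png

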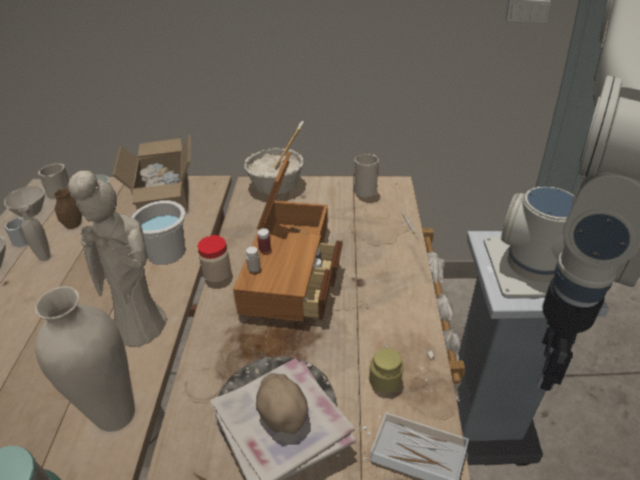

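View pics/top0.png

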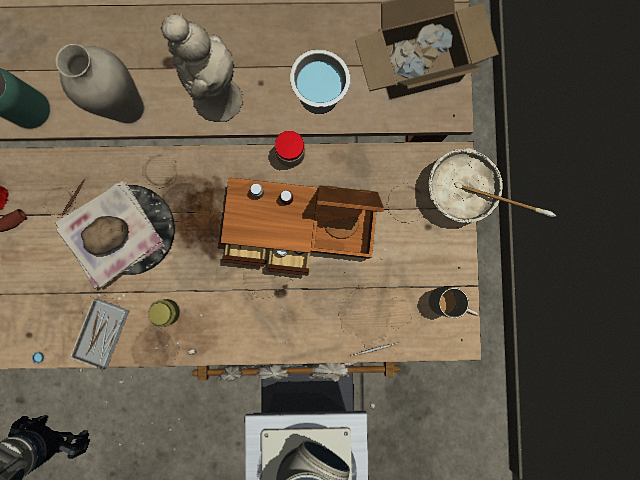

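The top view shows the chest around (300,222), with both drawers out at about (244,257) and (288,264). The lid is nearly upright at (348,200), and the tin and mug stand clear of the chest. I'll enlarge both views to pick points.

```bash
python3 - <<'E'
import cv2
a=cv2.imread('pics/top0.png')[165:285,210:390]; cv2.imwrite('pics/topc.png',cv2.resize(a,None,fx=4.4,fy=4.4,interpolation=cv2.INTER_CUBIC))
a=cv2.imread('pics/side0.png')[140:330,225:355]; cv2.imwrite('pics/sidec.png',cv2.resize(a,None,fx=3.1,fy=3.1,interpolation=cv2.INTER_CUBIC))
E
```

```text
(no output)
```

View pics/topc.png

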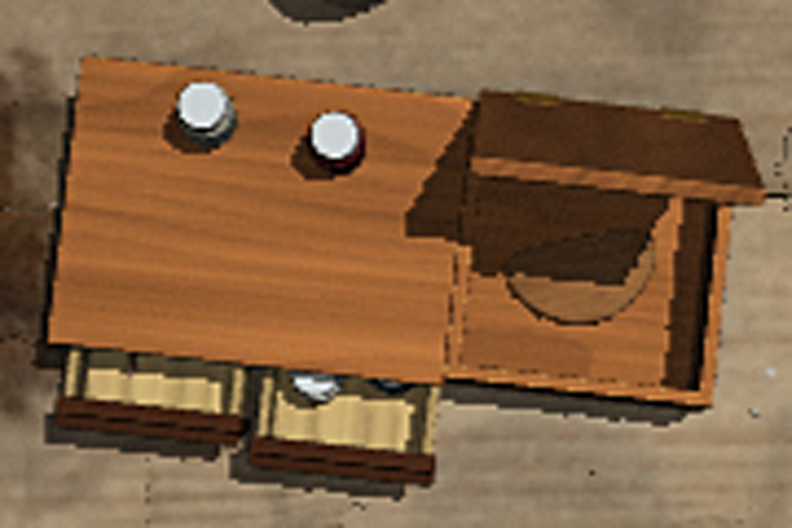

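View pics/sidec.png

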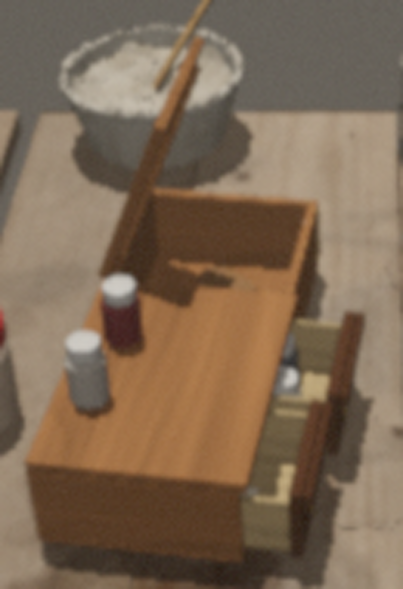

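```bash
cat > h.py <<'E'
import numpy as np, cv2
from bench import viewer
C={n:viewer.calibration(n) for n in("side","top")}
def ray(n,p):
    c=C[n]; u=cv2.undistortPoints(np.array([[p]],float),np.array(c['mtx']),np.array(c['dist']))[0,0]
    R=np.array(c['R']); o=-R.T@c['t']; d=R.T@np.array([u[0],u[1],1]); return o,d/np.linalg.norm(d)
def onz(n,p,z):
    o,d=ray(n,p); return o+d*(z-o[2])/d[2]
def tri(pt,ps):
    o1,d1=ray("top",pt);o2,d2=ray("side",ps)
    s=np.linalg.lstsq(np.array([d1,-d2]).T,o2-o1,rcond=None)[0]
    a,b=o1+s[0]*d1,o2+s[1]*d2; return (a+b)/2,np.linalg.norm(a-b)
def proj(n,X):
    c=C[n]; return cv2.projectPoints(np.array(X,float).reshape(-1,3),cv2.Rodrigues(np.array(c['R']))[0],np.array(c['t']),np.array(c['mtx']),np.array(c['dist']))[0][:,0]
T=lambda x,y:(210+x/4.4-.4,165+y/4.4-.4)
S=lambda x,y:(225+x/3.1-.4,140+y/3.1-.4)
E
python3 - <<'E'
from h import *
np.set_printoptions(precision=4,suppress=True)
for n in C: print(n,ray(n,(320,240))[0])
P={}
for k,p,z in [('FL',(48,345),.09),('FRd',(442,382),.09),('FRw',(710,405),.09),('BL',(85,57),.09),('BM',(470,97),.09),
 ('Llipl',(52,427),.077),('Llipr',(243,445),.077),('Mlipl',(250,467),.077),('Mlipr',(433,487),.077),('capg',(203,107),.145),('capr',(335,135),.143)]:
    P[k]=onz('top',T(*p),z)
    print(k,P[k])
for k,p,z in [('FL',(245,480),.09),('FRw',(317,202),.09),('BL',(30,465),.09)]: print('side',k,onz('side',S(*p),z))
u=P['FRw']-P['FL'];yaw=np.degrees(np.arctan2(u[0],-u[1]));print('width',np.linalg.norm(u),'yaw',yaw, 'depth',np.linalg.norm(P['BL']-P['FL']))
print('lid edge R', tri(T(763,192),S(202,40)))
print('lid edge L', tri(T(470,170),S(160,125)))
for p in [(478,157),(763,190),(468,172),(762,205)]:
  for z in (.24,.25): print(p,z,onz('top',T(*p),z))
E
```

```text
side [0.5169 0.997  0.8685]
top [ 0.5014 -0.0144  1.423 ]
FL [0.5959 0.203  0.09  ]
FRd [ 0.5713 -0.0195  0.09  ]
FRw [ 0.5558 -0.1712  0.09  ]
BL [0.7603 0.1813 0.09  ]
BM [ 0.7341 -0.0381  0.09  ]
Llipl [0.5499 0.2031 0.077 ]
Llipr [0.5379 0.0944 0.077 ]
Mlipl [0.5253 0.0906 0.077 ]
Mlipr [ 0.5122 -0.0135  0.077 ]
capg [0.7211 0.1089 0.145 ]
capr [0.7049 0.0371 0.143 ]
side FL [0.5983 0.1985 0.09  ]
side FRw [ 0.5551 -0.1566  0.09  ]
side BL [0.7566 0.1854 0.09  ]
width 0.3763668412221851 yaw -6.109069068564348 depth 0.1659027442475606
lid edge R (array([ 0.6546, -0.1832,  0.2395]), np.float64(0.005322651899104627))
lid edge L (array([ 0.671 , -0.0347,  0.2443]), np.float64(0.001998971749634896))
(478, 157) 0.24 [ 0.6772 -0.039   0.24  ]
(478, 157) 0.25 [ 0.6757 -0.0388  0.25  ]
(763, 190) 0.24 [ 0.6582 -0.1831  0.24  ]
(763, 190) 0.25 [ 0.6569 -0.1817  0.25  ]
(468, 172) 0.24 [ 0.6696 -0.0338  0.24  ]
(468, 172) 0.25 [ 0.6682 -0.0336  0.25  ]
(762, 205) 0.24 [ 0.6506 -0.1824  0.24  ]
(762, 205) 0.25 [ 0.6493 -0.181   0.25  ]
```

Call:
apply_moves:
  steps:
    - {"linear": [0.03, 0, -0.017], "turn": -3, "grip": 0}
    - {"linear": [0.07, 0, -0.04], "turn": -6, "grip": 0}
    - {"linear": [0.11, 0, -0.064], "turn": -9, "grip": 0}
    - {"linear": [0.15, 0, -0.087], "turn": -12, "grip": 0}
    - {"linear": [0.19, 0, -0.11], "turn": -14.5, "grip": 0}

```text
t: 0.6
position: [0.3334, 0.3434, 0.2311]
tool_rot: [-90.0, 0.0, -6.0]
force: [-0.1, 0.2, 0.5]
finger_gap: 0.0125
```

Call:
apply_moves:
  steps:
    - {"linear": [0.034, 0, -0.034], "turn": 0, "grip": 0}
    - {"linear": [0.068, 0, -0.068], "turn": 0, "grip": 0}
    - {"linear": [0.102, 0, -0.102], "turn": 0, "grip": 0}
    - {"linear": [0.136, 0, -0.136], "turn": 0, "grip": 0}
    - {"linear": [0.17, 0, -0.17], "turn": 0, "grip": 0}

```text
t: 1.1
position: [0.4845, 0.1559, 0.2312]
tool_rot: [-90.0, 0.0, -6.1]
force: [1.0, 1.2, 0.9]
finger_gap: -0.0003
```

Call:
apply_moves:
  steps:
    - {"linear": [0, 0.03, 0], "turn": 0, "grip": 0}
    - {"linear": [0, 0.06, 0], "turn": 0, "grip": 0}
    - {"linear": [0, 0.1, 0], "turn": 0, "grip": 0}
    - {"linear": [0, 0.14, 0], "turn": 0, "grip": 0}
    - {"linear": [0, 0.17, 0], "turn": 0, "grip": 0}

```text
t: 1.6
position: [0.4826, 0.1575, 0.0589]
tool_rot: [-90.0, 0.1, -6.1]
force: [0.6, -0.2, -0.3]
finger_gap: -0.0
```

```bash
python3 - <<'E'
from bench import manip, viewer
import cv2
o=manip.observe(); print(o['t'],o['position'],o['tool_rot'],o['force'],o['finger_gap'])
f=viewer.grab_frame('side')[:,:,::-1]; cv2.imwrite("pics/s1.png",cv2.resize(f[130:370,220:480],None,fx=2.4,fy=2.4,interpolation=cv2.INTER_CUBIC))
E
```

```text
1.6 [0.48258555 0.15750212 0.05889418] [-90.03099306   0.11992979  -6.12906985] [ 0.62351037 -0.19387112 -0.2626825 ] -4.543548126686259e-06
```

View pics/s1.png

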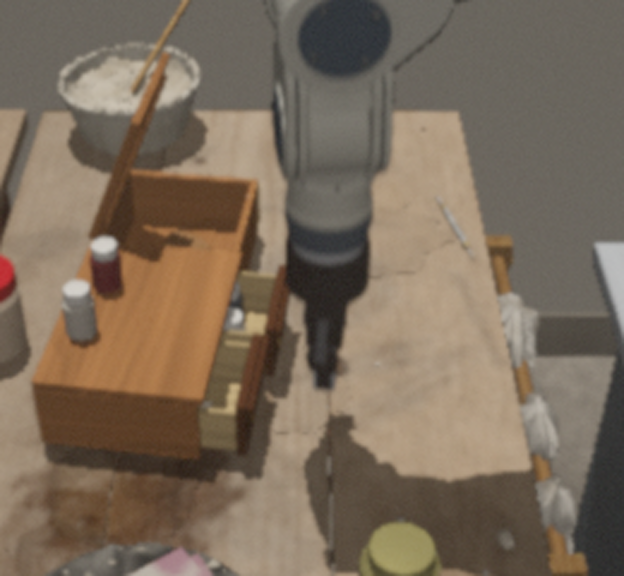

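The shut fingertips are at (322,380) in the crop, in front of the left drawer's lip with a clear gap. I'll push gently from here.

Call:
apply_moves:
  steps:
    - {"linear": [0.015, 0, 0], "turn": 0, "grip": 0}
    - {"linear": [0.03, 0, 0], "turn": 0, "grip": 0}
    - {"linear": [0.042, 0, 0], "turn": 0, "grip": 0}
    - {"linear": [0.05, 0, 0], "turn": 0, "grip": 0}
    - {"linear": [0.056, 0, 0], "turn": 0, "grip": 0}

```text
t: 2.15
position: [0.5395, 0.1517, 0.0615]
tool_rot: [-90.0, 0.0, -6.1]
force: [-2.0, -0.5, 1.5]
finger_gap: 0.0002
```

Call:
apply_moves:
  steps:
    - {"linear": [0.006, 0, 0], "turn": 0, "grip": 0}
    - {"linear": [0.012, 0, 0], "turn": 0, "grip": 0}
    - {"linear": [0.017, 0, 0], "turn": 0, "grip": 0}
    - {"linear": [0.021, 0, 0], "turn": 0, "grip": 0}
    - {"linear": [0.024, 0, 0], "turn": 0, "grip": 0}

```text
t: 2.65
position: [0.5634, 0.1492, 0.0612]
tool_rot: [-90.0, 0.0, -6.1]
force: [-2.4, -0.4, 0.6]
finger_gap: 0.0002
```

Call:
apply_moves:
  steps:
    - {"linear": [0.002, 0, 0], "turn": 0, "grip": 0}
    - {"linear": [0.004, 0, 0], "turn": 0, "grip": 0}
    - {"linear": [0.006, 0, 0], "turn": 0, "grip": 0}
    - {"linear": [0.007, 0, 0], "turn": 0, "grip": 0}
    - {"linear": [0.008, 0, 0], "turn": 0, "grip": 0}

```text
t: 3.15
position: [0.5658, 0.1489, 0.0611]
tool_rot: [-90.0, 0.5, -6.1]
force: [-28.0, 1.3, 19.6]
finger_gap: 0.0
```

Call:
apply_moves:
  steps:
    - {"linear": [-0.008, 0, 0], "turn": 0, "grip": 0}
    - {"linear": [-0.03, 0, 0], "turn": 0, "grip": 0}
    - {"linear": [-0.055, 0, 0], "turn": 0, "grip": 0}
    - {"linear": [-0.08, 0, 0], "turn": 0, "grip": 0}
    - {"linear": [-0.09, 0, -0.02], "turn": 0, "grip": 0}

```text
t: 3.65
position: [0.4781, 0.1395, 0.0614]
tool_rot: [-89.9, -0.0, -6.0]
force: [-0.1, -0.1, 0.9]
finger_gap: -0.0003
```

Call:
apply_moves:
  steps:
    - {"linear": [0, 0, -0.025], "turn": 0, "grip": 0}
    - {"linear": [0, 0, -0.05], "turn": 0, "grip": 0}
    - {"linear": [0, 0, -0.07], "turn": 0, "grip": 0}
    - {"linear": [0, 0, -0.085], "turn": 0, "grip": 0}
    - {"linear": [0, 0, -0.085], "turn": 0, "grip": 0}

```text
t: 4.15
position: [0.471, 0.0523, 0.0615]
tool_rot: [-90.0, -0.1, -6.2]
force: [-0.3, 0.5, -0.4]
finger_gap: -0.0002
```

```bash
python3 - <<'E'
from bench import manip, viewer
import cv2
o=manip.observe(); print(o['t'],o['position'],o['tool_rot'],o['force'],o['finger_gap'])
f=viewer.grab_frame('side')[:,:,::-1]; cv2.imwrite("pics/s2.png",cv2.resize(f[130:370,220:480],None,fx=2.4,fy=2.4,interpolation=cv2.INTER_CUBIC))
E
```

```text
4.15 [0.47096445 0.05234868 0.06152355] [-9.00007845e+01 -7.68781951e-02 -6.22295822e+00] [-0.34225428  0.47218281 -0.3667051 ] -0.00017423880800654878
```

View pics/s2.png

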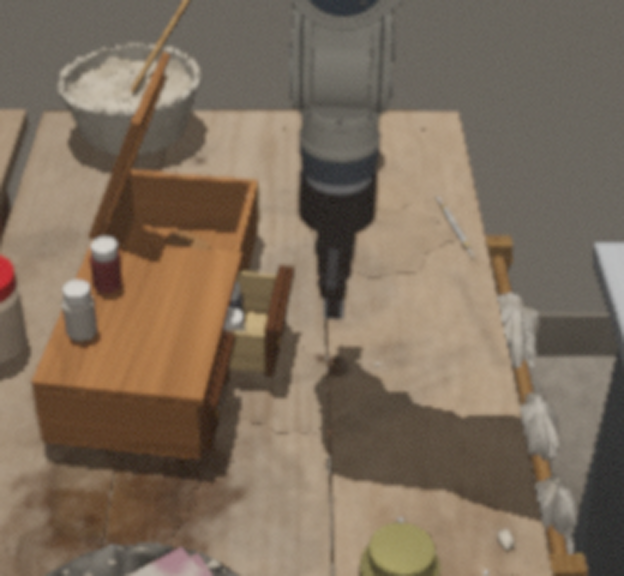

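The left drawer is home: its front lies against the chest at (215,390). The fingers at (335,305) now face the middle drawer's lip.

Call:
apply_moves:
  steps:
    - {"linear": [0.014, 0, 0], "turn": 0, "grip": 0}
    - {"linear": [0.026, 0, 0], "turn": 0, "grip": 0}
    - {"linear": [0.034, 0, 0], "turn": 0, "grip": 0}
    - {"linear": [0.04, 0, 0], "turn": 0, "grip": 0}
    - {"linear": [0.046, 0, 0], "turn": 0, "grip": 0}

```text
t: 4.7
position: [0.5162, 0.049, 0.0611]
tool_rot: [-90.0, 0.1, -6.1]
force: [-2.7, 0.9, 2.2]
finger_gap: 0.0003
```

Call:
apply_moves:
  steps:
    - {"linear": [0.007, 0, 0], "turn": 0, "grip": 0}
    - {"linear": [0.015, 0, 0], "turn": 0, "grip": 0}
    - {"linear": [0.023, 0, 0], "turn": 0, "grip": 0}
    - {"linear": [0.029, 0, 0], "turn": 0, "grip": 0}
    - {"linear": [0.033, 0, 0], "turn": 0, "grip": 0}

```text
t: 5.2
position: [0.5497, 0.0449, 0.0611]
tool_rot: [-90.0, 0.0, -6.1]
force: [-3.6, -2.3, -0.5]
finger_gap: -0.0001
```

Call:
apply_moves:
  steps:
    - {"linear": [0.003, 0, 0], "turn": 0, "grip": 0}
    - {"linear": [0.005, 0, 0], "turn": 0, "grip": 0}
    - {"linear": [0.007, 0, 0], "turn": 0, "grip": 0}
    - {"linear": [0.009, 0, 0], "turn": 0, "grip": 0}
    - {"linear": [0.01, 0, 0], "turn": 0, "grip": 0}

```text
t: 5.7
position: [0.5525, 0.0446, 0.061]
tool_rot: [-90.1, 0.7, -6.1]
force: [-34.2, 0.1, 23.6]
finger_gap: 0.0005
```

Call:
apply_moves:
  steps:
    - {"linear": [-0.01, 0, 0], "turn": 0, "grip": 0}
    - {"linear": [-0.035, 0, 0], "turn": 0, "grip": 0}
    - {"linear": [-0.055, -0.03, 0], "turn": 0, "grip": 0}
    - {"linear": [-0.06, -0.07, 0], "turn": 0, "grip": 0}
    - {"linear": [-0.06, -0.11, 0], "turn": 0, "grip": 0}

```text
t: 6.2
position: [0.4986, 0.0508, 0.173]
tool_rot: [-90.0, -0.0, -6.1]
force: [1.3, 0.3, 0.2]
finger_gap: 0.0
```

Call:
apply_moves:
  steps:
    - {"linear": [0, -0.04, 0], "turn": 0, "grip": 0}
    - {"linear": [0, -0.08, 0], "turn": 0, "grip": 0}
    - {"linear": [0, -0.11, -0.02], "turn": 0, "grip": 0}
    - {"linear": [0, -0.13, -0.05], "turn": 0, "grip": 0}
    - {"linear": [0, -0.135, -0.08], "turn": 0, "grip": 0}

```text
t: 6.7
position: [0.4917, -0.0297, 0.3092]
tool_rot: [-90.0, -0.3, -6.0]
force: [0.6, -0.2, -0.2]
finger_gap: -0.0001
```

```bash
python3 - <<'E'
from bench import manip, viewer
import cv2
o=manip.observe(); print(o['t'],o['position'],o['tool_rot'],o['force'],o['finger_gap'])
f=viewer.grab_frame('side')[:,:,::-1]; cv2.imwrite("pics/s3.png",cv2.resize(f[100:340,220:480],None,fx=2.4,fy=2.4,interpolation=cv2.INTER_CUBIC))
f=viewer.grab_frame('top')[:,:,::-1]; cv2.imwrite("pics/t3.png",cv2.resize(f[130:330,190:450],None,fx=3,fy=3,interpolation=cv2.INTER_CUBIC))
E
```

```text
6.7 [ 0.49174909 -0.02965055  0.30923279] [-90.01714044  -0.32424547  -6.03021301] [ 0.6111287  -0.16238987 -0.16646034] -6.52807575408952e-05
```

View pics/s3.png

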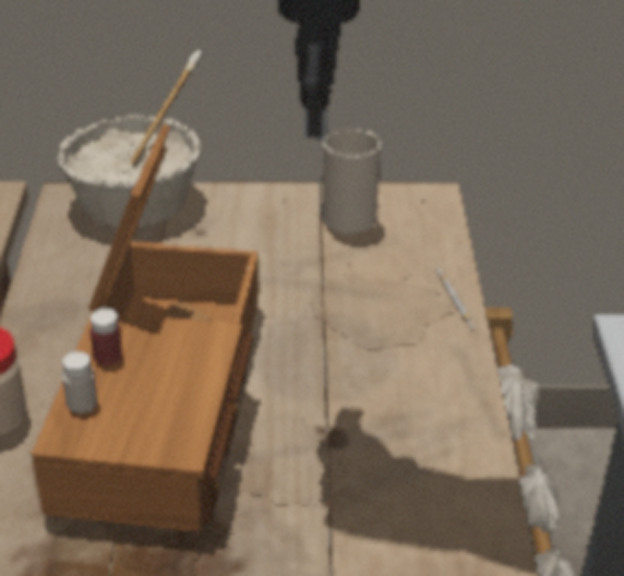

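View pics/t3.png

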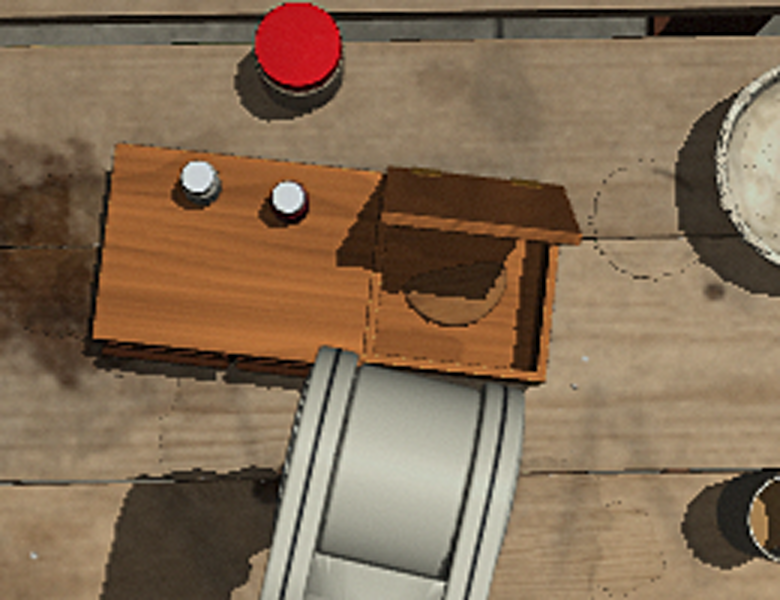

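Both drawers now sit flush. In the top crop their lips run along the front edge from (95,340) to (310,370), and the pots are unmoved. Next I'll carry the fingers over the lid at z = 0.31 to a point behind it.

Call:
apply_moves:
  steps:
    - {"linear": [0.02, 0, -0.015], "turn": 0, "grip": 0}
    - {"linear": [0.055, 0, -0.03], "turn": 0, "grip": 0}
    - {"linear": [0.095, 0, -0.045], "turn": 0, "grip": 0}
    - {"linear": [0.135, 0, -0.06], "turn": 0, "grip": 0}
    - {"linear": [0.175, 0, -0.063], "turn": 0, "grip": 0}

```text
t: 7.3
position: [0.6597, -0.1113, 0.3061]
tool_rot: [-90.0, -0.1, -6.2]
force: [0.1, -0.8, -0.3]
finger_gap: 0.0004
```

Call:
apply_moves:
  steps:
    - {"linear": [0.03, 0, 0], "turn": 0, "grip": 0}
    - {"linear": [0.06, 0, 0], "turn": 0, "grip": 0}
    - {"linear": [0.08, 0, 0], "turn": 0, "grip": 0}
    - {"linear": [0.085, 0, 0], "turn": 0, "grip": 0}
    - {"linear": [0.085, 0, 0], "turn": 0, "grip": 0}

```text
t: 7.8
position: [0.7433, -0.1189, 0.305]
tool_rot: [-90.0, 0.1, -6.1]
force: [0.8, -0.1, 0.1]
finger_gap: 0.0002
```

```bash
python3 - <<'E'
from bench import manip, viewer
import cv2
o=manip.observe(); print(o['t'],o['position'],o['tool_rot'],o['force'],o['finger_gap'])
f=viewer.grab_frame('side')[:,:,::-1]; cv2.imwrite("pics/s4.png",cv2.resize(f[60:300,180:440],None,fx=2.4,fy=2.4,interpolation=cv2.INTER_CUBIC))
E
```

```text
7.8 [ 0.74325867 -0.11890664  0.3049652 ] [-8.99765151e+01  5.93401867e-02 -6.08816929e+00] [ 0.76068759 -0.14482396  0.07705026] 0.00015664782898572316
```

View pics/s4.png

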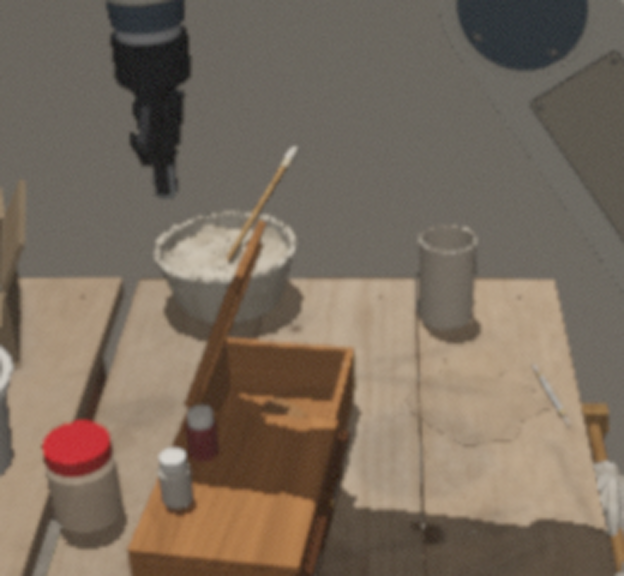

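The fingertips at (167,190) in the crop hang behind and above the lid edge, which is at (262,230). I'll descend behind the lid, then pull it forward.

Call:
apply_moves:
  steps:
    - {"linear": [0, 0.025, 0], "turn": 0, "grip": 0}
    - {"linear": [0, 0.05, 0], "turn": 0, "grip": 0}
    - {"linear": [0, 0.08, 0], "turn": 0, "grip": 0}
    - {"linear": [0, 0.1, 0], "turn": 0, "grip": 0}
    - {"linear": [0, 0.1, 0], "turn": 0, "grip": 0}

```text
t: 8.35
position: [0.7405, -0.1187, 0.2045]
tool_rot: [-90.0, 0.2, -6.1]
force: [-0.2, 0.3, 0.3]
finger_gap: -0.0002
```

```bash
python3 - <<'E'
from bench import manip, viewer
import cv2
o=manip.observe(); print(o['t'],o['position'],o['tool_rot'],o['force'],o['finger_gap'])
f=viewer.grab_frame('side')[:,:,::-1]; cv2.imwrite("pics/s5.png",cv2.resize(f[60:300,180:440],None,fx=2.4,fy=2.4,interpolation=cv2.INTER_CUBIC))
E
```

```text
8.35 [ 0.74048808 -0.11873914  0.20453466] [-89.96084965   0.21403735  -6.11632536] [-0.15685689  0.34060074  0.3006891 ] -0.00016476395225470327
```

View pics/s5.png

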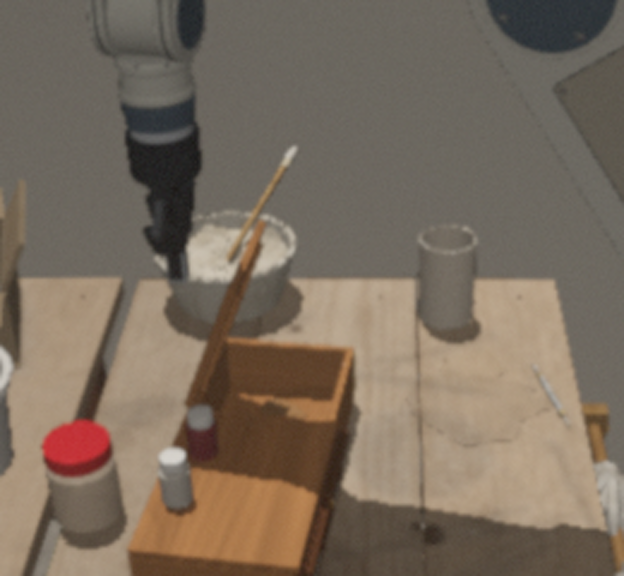

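Call:
apply_moves:
  steps:
    - {"linear": [-0.01, 0, 0], "turn": 0, "grip": 0}
    - {"linear": [-0.02, 0, 0], "turn": 0, "grip": 0}
    - {"linear": [-0.03, 0, 0], "turn": 0, "grip": 0}
    - {"linear": [-0.037, 0, 0], "turn": 0, "grip": 0}
    - {"linear": [-0.044, 0, 0], "turn": 0, "grip": 0}

```text
t: 8.9
position: [0.6986, -0.1147, 0.2081]
tool_rot: [-90.0, -0.1, -6.1]
force: [0.0, -0.2, 0.0]
finger_gap: -0.0002
```

Call:
apply_moves:
  steps:
    - {"linear": [-0.004, 0.002, 0], "turn": 0, "grip": 0}
    - {"linear": [-0.008, 0.004, 0], "turn": 0, "grip": 0}
    - {"linear": [-0.012, 0.006, 0], "turn": 0, "grip": 0}
    - {"linear": [-0.016, 0.008, 0], "turn": 0, "grip": 0}
    - {"linear": [-0.02, 0.01, 0], "turn": 0, "grip": 0}

```text
t: 9.4
position: [0.6789, -0.1125, 0.1961]
tool_rot: [-90.0, -0.0, -6.1]
force: [0.8, 1.2, 2.9]
finger_gap: 0.0002
```

```bash
python3 - <<'E'
from bench import manip, viewer
import cv2
o=manip.observe(); print(o['t'],o['position'],o['tool_rot'],o['force'],o['finger_gap'])
f=viewer.grab_frame('side')[:,:,::-1]; cv2.imwrite("pics/s6.png",cv2.resize(f[60:300,180:440],None,fx=2.4,fy=2.4,interpolation=cv2.INTER_CUBIC))
E
```

```text
9.4 [ 0.67891051 -0.11253127  0.19614456] [-8.99966511e+01 -1.89805242e-02 -6.11103300e+00] [0.8098436  1.18274203 2.91725738] 0.00023131740521206462
```

View pics/s6.png

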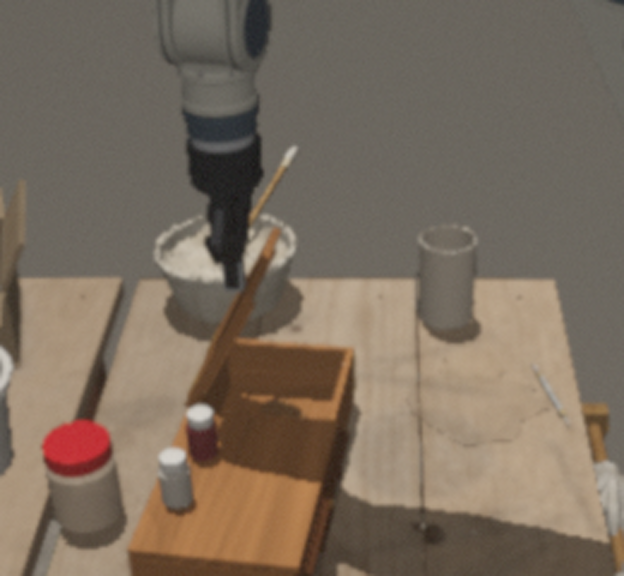

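The lid has begun to turn, with the tip touching its outer face at (235,285). I'll follow the arc.

Call:
apply_moves:
  steps:
    - {"linear": [-0.006, 0.004, 0], "turn": 0, "grip": 0}
    - {"linear": [-0.012, 0.01, 0], "turn": 0, "grip": 0}
    - {"linear": [-0.018, 0.016, 0], "turn": 0, "grip": 0}
    - {"linear": [-0.023, 0.022, 0], "turn": 0, "grip": 0}
    - {"linear": [-0.028, 0.027, 0], "turn": 0, "grip": 0}

```text
t: 9.95
position: [0.6506, -0.1095, 0.1687]
tool_rot: [-90.0, 0.0, -6.1]
force: [-0.4, 0.8, 3.0]
finger_gap: 0.0002
```

Call:
apply_moves:
  steps:
    - {"linear": [-0.004, 0.005, 0], "turn": 0, "grip": 0}
    - {"linear": [-0.008, 0.01, 0], "turn": 0, "grip": 0}
    - {"linear": [-0.012, 0.016, 0], "turn": 0, "grip": 0}
    - {"linear": [-0.016, 0.022, 0], "turn": 0, "grip": 0}
    - {"linear": [-0.019, 0.028, 0], "turn": 0, "grip": 0}

```text
t: 10.45
position: [0.6318, -0.1075, 0.1407]
tool_rot: [-90.0, 0.0, -6.1]
force: [-0.0, -0.1, 2.2]
finger_gap: 0.0001
```

```bash
python3 - <<'E'
from bench import manip, viewer
import cv2
o=manip.observe(); print(o['t'],o['position'],o['tool_rot'],o['force'],o['finger_gap'])
f=viewer.grab_frame('side')[:,:,::-1]; cv2.imwrite("pics/s7.png",cv2.resize(f[60:300,180:440],None,fx=2.4,fy=2.4,interpolation=cv2.INTER_CUBIC))
E
```

```text
10.45 [ 0.63180026 -0.10749993  0.14073995] [-9.00005240e+01  1.61048603e-02 -6.11565122e+00] [-0.02272681 -0.06902877  2.21342484] 6.064918011359882e-05
```

View pics/s7.png

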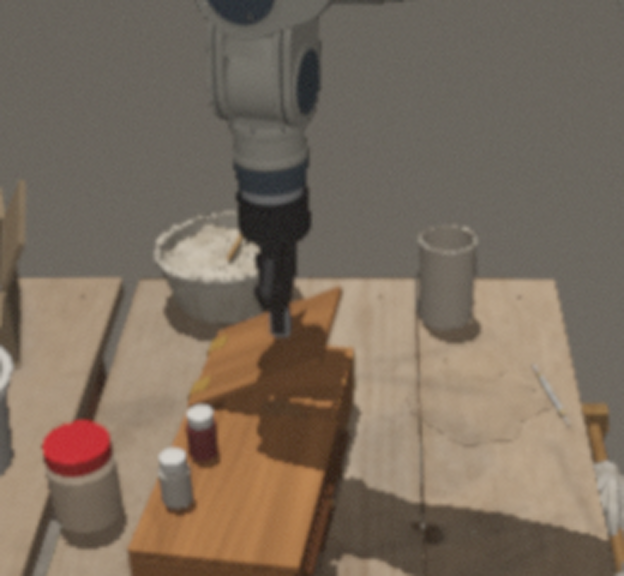

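The lid is at roughly 0.45 rad and the fingertip is on it at (280,335). I'll continue down.

Call:
apply_moves:
  steps:
    - {"linear": [-0.003, 0.008, 0], "turn": 0, "grip": 0}
    - {"linear": [-0.006, 0.016, 0], "turn": 0, "grip": 0}
    - {"linear": [-0.008, 0.024, 0], "turn": 0, "grip": 0}
    - {"linear": [-0.01, 0.031, 0], "turn": 0, "grip": 0}
    - {"linear": [-0.012, 0.037, 0], "turn": 0, "grip": 0}

```text
t: 11.0
position: [0.6205, -0.1063, 0.1035]
tool_rot: [-90.0, -0.0, -6.1]
force: [2.2, -0.4, 0.9]
finger_gap: -0.0003
```

Call:
apply_moves:
  steps:
    - {"linear": [-0.001, 0.004, 0], "turn": 0, "grip": 0}
    - {"linear": [-0.001, 0.008, 0], "turn": 0, "grip": 0}
    - {"linear": [-0.001, 0.011, 0], "turn": 0, "grip": 0}
    - {"linear": [-0.001, 0.013, 0], "turn": 0, "grip": 0}
    - {"linear": [-0.001, 0.014, 0], "turn": 0, "grip": 0}

```text
t: 11.5
position: [0.6191, -0.1062, 0.0901]
tool_rot: [-90.0, 0.0, -6.1]
force: [-3.2, -0.4, 6.4]
finger_gap: -0.0
```

Call:
apply_moves:
  steps:
    - {"linear": [0, 0.001, 0], "turn": 0, "grip": 0}
    - {"linear": [0, 0.002, 0], "turn": 0, "grip": 0}
    - {"linear": [0, 0.003, 0], "turn": 0, "grip": 0}
    - {"linear": [0, 0.004, 0], "turn": 0, "grip": 0}
    - {"linear": [0, 0.004, 0], "turn": 0, "grip": 0}

```text
t: 12.0
position: [0.6192, -0.1062, 0.0897]
tool_rot: [-90.1, -0.2, -6.1]
force: [-12.7, 2.8, 29.4]
finger_gap: 0.0001
```

The lid is against its stop: z = 0.0897 at 29 N. I'll lift straight off and check.

Call:
apply_moves:
  steps:
    - {"linear": [0, -0.005, 0], "turn": 0, "grip": 0}
    - {"linear": [0, -0.03, 0], "turn": 0, "grip": 0}
    - {"linear": [0, -0.07, 0], "turn": 0, "grip": 0}
    - {"linear": [0, -0.11, 0], "turn": 0, "grip": 0}
    - {"linear": [0, -0.15, 0], "turn": 0, "grip": 0}

```text
t: 12.5
position: [0.6193, -0.1061, 0.2378]
tool_rot: [-90.0, -0.0, -6.1]
force: [0.5, -0.6, 0.3]
finger_gap: 0.0002
```

Call:
apply_moves:
  steps:
    - {"linear": [-0.03, -0.03, 0], "turn": 0, "grip": 0}
    - {"linear": [-0.07, -0.05, 0], "turn": 0, "grip": 0}
    - {"linear": [-0.11, -0.05, 0], "turn": 0, "grip": 0}
    - {"linear": [-0.15, -0.05, 0], "turn": 0, "grip": 0}
    - {"linear": [-0.18, -0.05, 0], "turn": 0, "grip": 0}

```text
t: 13.0
position: [0.4384, -0.0866, 0.2866]
tool_rot: [-90.0, -0.1, -6.1]
force: [0.3, 0.3, 0.6]
finger_gap: -0.0004
```

```bash
python3 - <<'E'
from bench import manip, viewer
import cv2
o=manip.observe(); print(o['t'],o['position'],o['force'])
f=viewer.grab_frame('side')[:,:,::-1]; cv2.imwrite("pics/s8f.png",f);cv2.imwrite("pics/s8.png",cv2.resize(f[150:340,220:420],None,fx=3,fy=3,interpolation=cv2.INTER_CUBIC))
f=viewer.grab_frame('top')[:,:,::-1]; cv2.imwrite("pics/t8f.png",f); cv2.imwrite("pics/t8.png",cv2.resize(f[165:285,210:390],None,fx=4.4,fy=4.4,interpolation=cv2.INTER_CUBIC))
for n,m in(('side','s8f'),('top','t8f')):
    a=cv2.imread(f'pics/{n}0.png');b=cv2.imread(f'pics/{m}.png')
    import numpy as np
    def shift(r):
        x,y,w,h=r; t=a[y:y+h,x:x+w]; s=b[y-12:y+h+12,x-12:x+w+12]
        q=cv2.matchTemplate(s,t,cv2.TM_CCOEFF_NORMED); _,v,_,l=cv2.minMaxLoc(q); return v,l[0]-12,l[1]-12
    R={'side':{'grey':(244,243,18,32),'red':(256,226,16,28),'mug':(350,150,34,52),'tin':(366,344,42,52)},
       'top':{'grey':(248,180,18,20),'red':(277,187,20,20),'mug':(428,284,52,38),'tin':(145,296,38,34)}}[n]
    for k in R: print(n,k,shift(R[k]))
E
```

```text
13.0 [ 0.43844872 -0.0865667   0.28659863] [0.33944871 0.28587887 0.59110005]
side grey (0.9989064335823059, 0, 0)
side red (0.9157284498214722, 0, 0)
side mug (0.9508001208305359, 0, 0)
side tin (0.9984269738197327, 0, 0)
top grey (0.9989823698997498, 0, 0)
top red (0.9990968704223633, 0, 0)
top mug (0.9989107847213745, 0, 0)
top tin (0.9965496063232422, 0, 0)
```

View pics/s8.png

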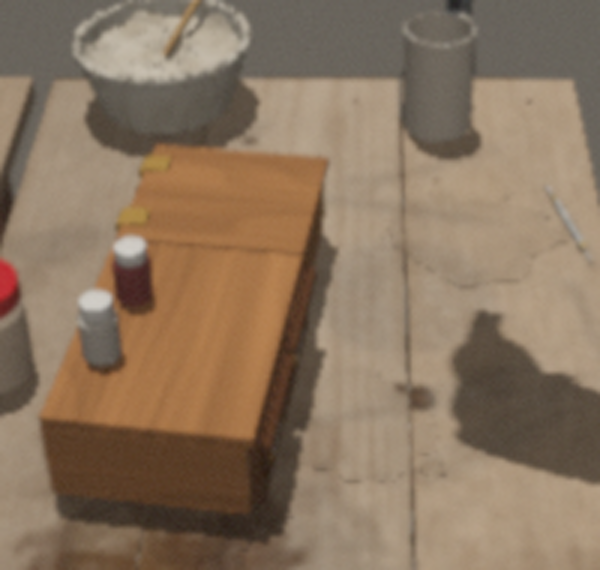

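View pics/t8.png

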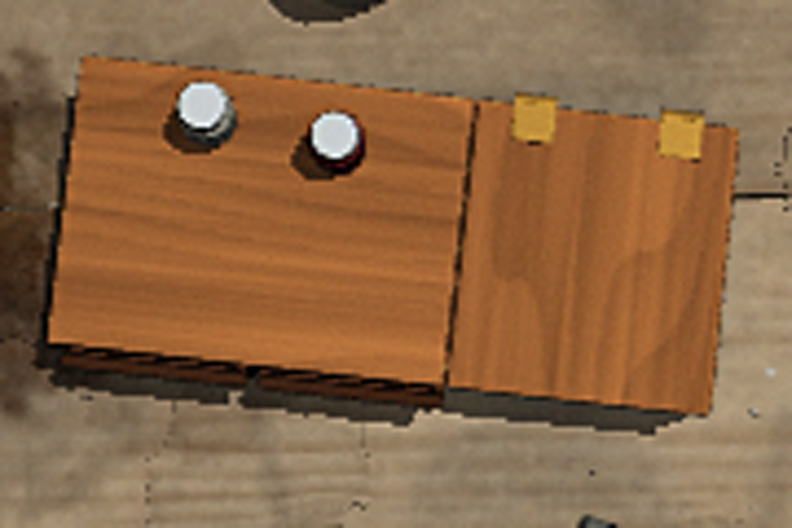

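The lid lies flush with the board: the seam runs straight from (470,105) to (447,380). The two drawer lips are in line along the front, and the pots, mug and tin show no shift in either view. I'll hand the job in.

```bash
python3 -c "
from bench import job; print(job.job_done())"
```

```text
the job is handed in; nothing more can be done
None
```

The chest is closed: both drawers are home and the lid lies flat. I handed the job in at about 13 s of the 58 s allowed; the hand-in reports no verdict.

- **Drawers:** I pushed each one slowly in with the shut fingertips until it met its stop. The measured force at the end of each push was about 34 N on the left drawer and 42 N on the middle one. The two stop positions agree within about 2 mm.
- **Lid:** I drew it over from behind at roughly 0.8 rad/s and pressed it lightly onto its stop. The fingertip ended at z = 0.0897 m, against the 0.090 m top board, with about 32 N.
- **Last pictures:** The lid is flush with the board and the two drawer lips are in line. The pots, mug and tin match their starting images with no pixel shift in either view, and the arm is clear of everything.

No check failed. The side-view matches for the red pot and the mug were a little weaker (0.92 and 0.95, against 0.99 or better elsewhere). This is probably because the lid no longer stands behind the pot and the gripper shows behind the mug.

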